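# Register a pinstripe stencil frame on its two pins and clip it down

## Robot

A 7-joint arm with a two-finger parallel gripper is mounted at the origin on a cart in front of the work surface, level with it; the furniture and walls round the work are solid. World frame = base frame: x ahead of the robot, y to its left, z up, the work surface at z = 0. Lengths are in mm, angles in rad, forces in N, time in s.
With the tool pointing down it reaches from about 400 to 875 mm from the base axis. Payload 4.4 kg.
Tool frame: the origin (TCP) lies at the very end of the fingers, on their centre line; the grasp point (between the pads) lies 19 mm behind it (ctrl.grip_depth is the distance from the TCP to the grasp point, in mm); z points along the fingers, x is the direction in which the jaws open and shut, and the axes are right-handed (so a half turn about z gives the same grasp; the last joint's range is limited). The gripper opens to 85 mm and grips with 20 to 120 N. Pads are 22 mm wide; open, the fingers measure 114 mm over their backs; the gripper's body (76 mm by 85 mm) begins 54 mm behind the grasp point. The pads swing forward as they close: fully open they stand 13 mm farther back than shut.
Start: joints at [-0.066, 0.628, 0.038, 1.517, -0.027, 0.996, -0.02], TCP at [650.014, 0.027, 231.313] pointing down, gripper open.
Joint ranges: [-3.06, 3.06], [-0.37, 2.12], [-1.25, 1.32], [0.18, 2.47], [-1.1, 4.24], [0.23, 1.98], [-2.94, 2.94]. Speed limits (rad/s): [2.57, 2.57, 3.14, 3.14, 3.14, 3.14, 3.14].

## Interface

Orientations are given as [roll, pitch, yaw] about the fixed x, y, z axes, in that order (R = Rz(yaw) Ry(pitch) Rx(roll)).
In Python, from cell import ctrl gives the robot as it stands.
- The arm moves only by the shell command python3 -m creep 'ROWS'. ROWS is JSON, a list of rows, each an object with "hand": the opening, from 0 (shut) to 1 (fully open); "travel": the shift along the tool's x, y, z in cm, a list of three; "angular": the turn, a rotation vector about the tool's x, y, z in degrees, a list of three. In form: [{"hand": hand, "travel": [tx, ty, tz], "angular": [rx, ry, rz]}, ...]. A call has 1 to 20 rows; each row is the pose to reach, as a shift and turn from the pose measured when the call began, along the tool's axes at that moment; what a row does not reach only later rows make up. A row lasts 1/10 s, in which the tool goes at most 50 mm and 8.59 degrees, less where a joint would pass 70% of its speed; a pose out of reach is approached as far as the arm can. A call with a gripper value outside its range is refused whole. The fingers move at their own pace and stop on an object; the grip force is fixed at half the most. Time passes only in rows, so rows that repeat a pose let the fingers close. It gives the time, the measured TCP pose, the force and the opening at its end, in the units of the state.
- ctrl.read_state(): the state, without advancing time (a new reading comes with each control period).
- ctrl.get_image(name): name is "scene" or "side" or "wrist"; returns a dict with "frame" (400x640x3 uint8, red, green, blue), "fx", "fy", "cx", "cy" (pixels), "origin" and "orientation" of the camera in the world. Camera axes: x right, y down, z forward; pixel columns grow to the right and rows downward; lengths in mm; the calibration is good to about 2 mm. The wrist camera is an equidistant fisheye: a pixel r from the principal point sees the ray r / f radians off the axis. A picture is of the moment at which its call begins. There is no depth.
- ctrl.finish_job(): hands the job in, once; it reports no verdict.
Trained networks look in the newest picture that a camera, given by its name, has taken for a name from the list of things; names that differ only in an ending like _2 or _b are one class to them, and where a whole thing is asked for, a point or a joint stands for the part that bears it (a point fixed in the world has none). Each returns a list of dicts, best first, with "confidence" (0 to 1); they miss things now and then, are a little off and sometimes report something else, mostly with a low value. They report only what shows in the picture. A call takes as long as a camera call.
- ctrl.regions_of(camera, thing): "region" (400x640 bool, what is visible of it).
- ctrl.spot_point(camera, thing): "at" ([x, y, z] in mm, in world coordinates, good to about 4 mm: a listed point, or the origin of a listed thing).
The state is a dict: "clock": time; "qpos": joint angles; "qd": joint speeds; "tau": joint torques, N m; "eef_pos": TCP position; "tool_rot": TCP orientation; "force": force on the tool from outside, world axes, zero at the start; "torque": the same for the moment, N m; "width": finger opening in mm.
Only numpy, scipy, OpenCV 4.12 (cv2) and the standard library are available. Lean on these libraries where they do the work, as an engineer would, in place of code of your own. Each camera call takes 0.05 s, during which the arm holds its last target. There are 200 camera calls.

## Task

Lift the aluminium stencil frame by its black handle and hang it on the spray board, orange end to orange end: bring both of its holes over the two brass register pins, lower it gently until it lies flush on the red panels, and let go. Then swing the hold-down clip by its black knob fully over the frame's edge, so that its pad presses the frame down, and let go of that too. The panels' basecoat is still soft, so the frame must never be dropped on the board or pushed against it or its pins with more than 25 N, and the open paint cups and the blue paint bottle stay where they stand.

Things in the scene. Friction and masses are not known exactly. Their poses are not given: they have to be found in the camera images.
- spray_board: Spray board fixed on the table: grey metal plate 200 x 152 mm (y -62 to +90), top at z 12 mm. Origin on the table below the middle of the pin line; x along the pin line to the orange-striped end, y to the left of that, z up. Two red panels (168 x 35 mm, y +-17 to +-52) lie on it on firm foam; their tops, z 18 mm, carry the frame (5 N/mm each, give up to 2 mm). The two brass pins stand rigid between the panels, on the line y = 0.
- pin_line_mid (a point): Middle of the board's pin line at pin-tip height, 32 mm above the table (14 mm above the panels); axes as the board's. The pins, 10 mm thick with a 1.5 mm tip bevel, are 136 mm apart on a bar locked by hand anywhere within 12 mm of the middle: they stand at x = d - 68 and d + 68 mm, d between -12 and +12 mm. d is NOT measured: see it, or feel for it by trying with a light touch along x.
- frame_grip (a point): Grasp point on the handle of the stencil frame, 34 mm above the frame's underside, over its middle; x along the frame to its orange end, z up. The upright black handle is 14 mm thick (x), 32 mm wide (y), from 6 to 46 mm above the underside (foot plate 30 x 34 mm, up to 9 mm). Seated on the board this point is 52 mm above the table, at x = d (within 1 mm), y = 0 in the board's axes.
- stencil_frame: Loose flat aluminium frame 166 x 100 x 6 mm, about 0.32 kg; lies on the table, pointing ahead within 0.4 rad. Origin: middle of its underside; axes as the grasp point's. Holes for the pins on its long axis, 68 mm from the middle: at the orange end (+x) round, 11.5 mm; at the other end a slot 15.5 mm (x) by 11.5 mm.
- frame_mark (a point): Middle of the orange stripe on the frame's top face at its orange end: 78.5 mm along x from the frame's middle, 6 mm above its underside.
- hold_clip (a joint): Angle of the hold-down clip, rad, about an upright pivot on the board at x +10, y +78 mm. 0: arm along the board's -x, clear of the frame (starts at 0 to 0.3). Grows anticlockwise seen from above; at 1.57 the arm points along -y, pad on the frame's long rail; stop at 1.60. Stays where left. Takes about 1.5 N at the knob, up to about 12 N while the pad climbs the frame's edge.
- clip_knob (a point): Middle of the clip's upright round black knob: 16 mm thick, 28 mm tall, 53 mm above the table (knob from 39 to 67, arm below it up to 34 mm), 33 mm from the clip's pivot, straight above the pad.
- clip_pad: Sprung round rubber pad, 20 mm, under the clip's knob; origin at its lowest point, 22.5 mm above the table: 1.5 mm lower than the top of a seated frame, so it rides up over the edge and then presses with about 5 N.
- mix_cup_a: White plastic mixing cup with paint in it, 60 mm wide, 42 mm tall, standing loose; origin at the middle of its foot. Leave alone.
- mix_cup_b: White plastic mixing cup with paint in it, 60 mm wide, 46 mm tall, standing loose; origin at the middle of its foot. Leave alone.
- paint_blue: Blue paint bottle, 34 mm wide, 96 mm tall, standing loose; origin at the middle of its foot. Leave alone.

How it is judged:
By the outcome, as a careful person would: the job done as asked, in the order asked, and still so for the second after the job is handed in, with the robot touching nothing.
It also fails if it takes over 67 s, if anything falls off the work surface, if the arm or the gripper's body presses on something with over 40 N, if the wrist force passes 120 N, or if a joint passes its speed limit or range.

## Working session

There is one attempt and no reset: what is moved stays moved. The work goes in short steps, Python scripts to look and compute and a shell command to move; the robot and the scene stay as the last step left them, time stands still between calls to the robot, and variables do not carry over. Pictures are saved under pics/ and viewed, about 8 in all and at most 12, crops included, and the job is handed in when it is done.

```bash
mkdir -p pics; ls
cat > h.py <<'E'
import numpy as np, cv2
from scipy.spatial.transform import Rotation as R
from cell import ctrl
def rot(o):
    o=np.array(o,float)
    return o if o.shape==(3,3) else R.from_euler('xyz',o).as_matrix()
def save(n,f,crop=None,scale=1):
    im=ctrl.get_image(n); a=im['frame'][:,:,::-1]
    if crop: a=a[crop[1]:crop[3],crop[0]:crop[2]]
    if scale!=1: a=cv2.resize(a,None,fx=scale,fy=scale,interpolation=cv2.INTER_CUBIC)
    cv2.imwrite('pics/'+f,a); return im
def ray(im,u,v):
    x=(u-im['cx'])/im['fx'];y=(v-im['cy'])/im['fy']
    return rot(im['orientation'])@np.array([x,y,1.])
def rayw(im,u,v):
    x=(u-im['cx'])/im['fx'];y=(v-im['cy'])/im['fy'];r=np.hypot(x,y)
    s=np.sin(r)/r if r>1e-9 else 1
    return rot(im['orientation'])@np.array([x*s,y*s,np.cos(r)])
def atz(im,u,v,z,wrist=False):
    d=(rayw if wrist else ray)(im,u,v);o=np.array(im['origin'],float)
    return o+d*(z-o[2])/d[2]
def proj(im,p,wrist=False):
    c=rot(im['orientation']).T@(np.array(p,float)-np.array(im['origin']))
    if wrist:
        r=np.hypot(c[0],c[1]);t=np.arctan2(r,c[2]);return im['cx']+im['fx']*t*c[0]/r,im['cy']+im['fy']*t*c[1]/r
    return im['cx']+im['fx']*c[0]/c[2],im['cy']+im['fy']*c[1]/c[2]
def totool(dp):  # world shift mm -> tool cm
    s=ctrl.read_state();return rot(s['tool_rot']).T@np.array(dp,float)/10
E
python3 - <<'E'
from h import *
s=ctrl.read_state();print({k:np.round(v,3) for k,v in s.items()})
for n in ('scene','side','wrist'):
    im=save(n,n+'0.png');print(n,np.round(im['origin'],1),np.round(im['orientation'],3),im['fx'],im['cx'],im['cy'])
    for t in ('spray_board','pin_line_mid','frame_grip','frame_mark','stencil_frame','clip_knob','clip_pad','mix_cup_a','paint_blue'):
        print(t,[(np.round(d['at'],1).tolist(),round(d['confidence'],2)) for d in ctrl.spot_point(n,t)])
a=np.vstack([cv2.imread('pics/scene0.png'),cv2.imread('pics/wrist0.png')])
cv2.imwrite('pics/sw0.png',cv2.resize(a,(480,600)))
E
```

```text
pics
{'clock': np.float64(0.0), 'qpos': array([-0.066,  0.629,  0.038,  1.518, -0.027,  0.996, -0.02 ]), 'qd': array([-0.   , -0.001,  0.001,  0.002,  0.   , -0.   , -0.001]), 'tau': array([-1.0000e-03, -5.6341e+01,  1.2260e+00, -1.9345e+01,  1.1000e-02,
        1.1000e-02, -0.0000e+00]), 'eef_pos': array([6.49370e+02, 2.50000e-02, 2.30383e+02]), 'tool_rot': array([ 3.142e+00,  2.000e-03, -0.000e+00]), 'force': array([-1.016,  0.899,  0.175]), 'torque': array([0.045, 0.032, 0.02 ]), 'width': np.float64(85.97)}
scene [ 315.7 -313.5  640.5] [-2.329 -0.008 -0.435] 384.4839899950865 326.51428235341706 204.30213178828686
spray_board [([551.7, 134.4, -0.1], 0.62)]
pin_line_mid [([552.7, 134.3, 33.3], 0.64)]
frame_grip [([541.2, 388.5, 31.4], 0.71)]
frame_mark [([625.1, 384.3, 6.5], 0.75)]
stencil_frame [([538.1, 389.6, -2.5], 0.55)]
clip_knob [([524.8, 206.7, 57.5], 0.73)]
clip_pad [([523.7, 205.3, 22.1], 0.59)]
mix_cup_a [([726.4, 192.2, 3.7], 0.9), ([700.2, 354.7, -2.4], 0.88)]
paint_blue [([691.2, 256.4, -0.9], 0.57)]
side [1243.9  256.8  631.7] [-2.286 -0.015  1.596] 466.90746544173544
[... 253 characters left out ...]
2, -0.6], 0.62)]
stencil_frame [([543.1, 389.7, -0.9], 0.69), ([521.7, 206.2, 20.8], 0.5), ([702.9, 353.8, 1.7], 0.25)]
clip_knob [([543.4, 387.7, 32.9], 0.65), ([521.5, 207.2, 52.1], 0.47)]
clip_pad [([522.4, 211.3, 57.5], 0.41), ([522.9, 204.7, 19.7], 0.4)]
mix_cup_a [([699.1, 350.0, -1.1], 0.83), ([725.8, 190.6, -1.1], 0.78)]
paint_blue [([690.0, 257.6, -3.1], 0.83)]
wrist [648.6  81.1 373.5] [ 2.816e+00 -0.000e+00  2.000e-03] 309.70691628693146 319.9933075950197 198.15611358569325
spray_board [([555.0, 137.7, 1.6], 0.95)]
pin_line_mid [([551.3, 141.7, 31.9], 0.82)]
frame_grip []
frame_mark []
stencil_frame []
clip_knob []
clip_pad []
mix_cup_a [([727.2, 189.7, -0.0], 0.92)]
paint_blue []
```

View pics/scene0.png

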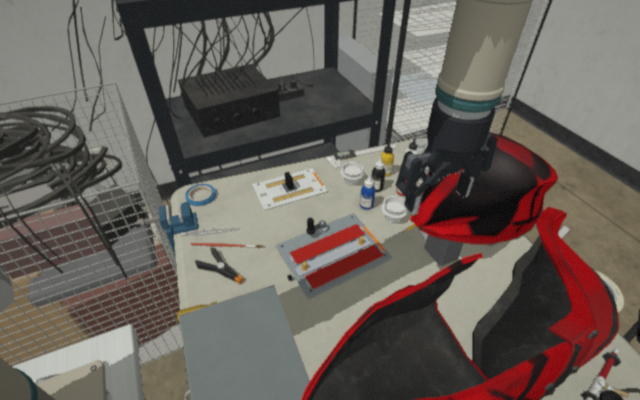

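View pics/wrist0.png

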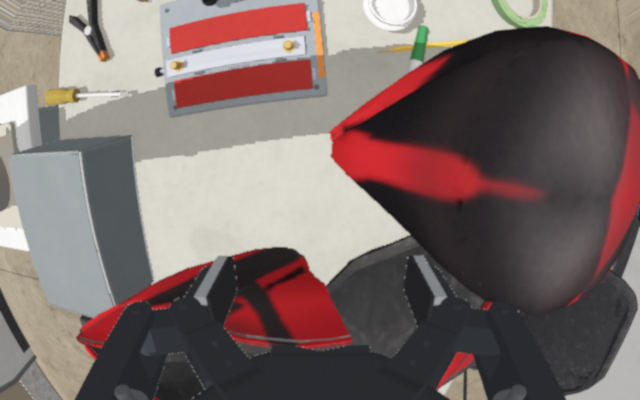

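The scene picture shows the frame (265–325, 170–205) with its handle at (290,180), the board at (280–385, 220–295) with the knob at (310,225), and cups at (350,173) and (395,207). In the wrist view the pins are at about (177,65) and (289,45). The board's orange stripe is at its +x end. Next I move to a viewpoint over both.

```bash
python3 -m creep '[{"hand":1,"travel":[-3,-2,-3],"angular":[0,0,0]},{"hand":1,"travel":[-6,-6,-5],"angular":[0,0,0]},{"hand":1,"travel":[-8,-11,-5],"angular":[0,0,0]},{"hand":1,"travel":[-10,-16,-5],"angular":[0,0,0]},{"hand":1,"travel":[-10,-20,-5],"angular":[0,0,0]},{"hand":1,"travel":[-10,-23,-5],"angular":[0,0,0]},{"hand":1,"travel":[-10,-23,-5],"angular":[0,0,0]},{"hand":1,"travel":[-10,-23,-5],"angular":[0,0,0]},{"hand":1,"travel":[-10,-23,-5],"angular":[0,0,0]},{"hand":1,"travel":[-10,-23,-5],"angular":[0,0,0]}]'
python3 - <<'E'
from h import *
im=save('wrist','w1.png');np.save('w1.npy',{k:im[k] for k in im if k!='frame'},allow_pickle=True)
print(im['origin'],im['orientation'])
for t in ('pin_line_mid','frame_grip','frame_mark','clip_knob'):
    print(t,[(np.round(d['at'],1).tolist(),round(d['confidence'],2)) for d in ctrl.spot_point('wrist',t)])
E
```

```text
clock: 2.5
eef_pos: [550.5, 228.1, 281.4]
tool_rot: [3.141, -0.0, -0.003]
force: [-0.3, -0.1, -0.7]
width: 85.5
[549.30853279 309.28469933 423.43575872] [ 2.81495278e+00 -4.21442117e-04 -1.36897195e-03]
pin_line_mid [([551.3, 138.3, 33.4], 0.58)]
frame_grip [([543.1, 384.8, 32.6], 0.79), ([621.6, 384.7, 7.4], 0.44)]
frame_mark [([625.5, 383.9, 8.6], 0.79)]
clip_knob [([520.2, 204.9, 55.0], 0.65)]
```

View pics/w1.png

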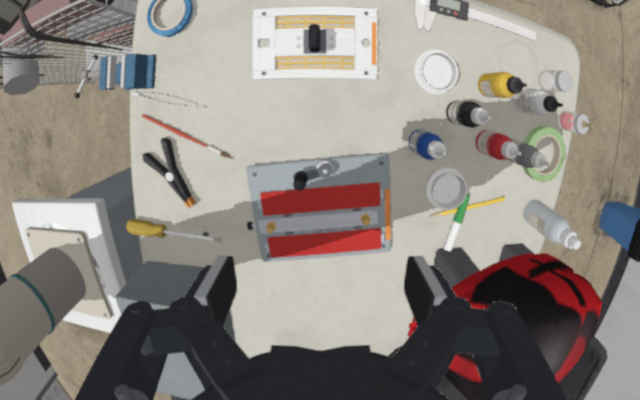

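The wrist view shows the whole scene: frame at (252–380, 8–80) with handle at (315,38), board pins near (270,227) and (366,219), and knob at (298,180). I'll crop in and segment for accuracy.

Run:
```python
from h import *
im=np.load('w1.npy',allow_pickle=True).item(); a=cv2.imread('pics/w1.png')
hsv=cv2.cvtColor(a,cv2.COLOR_BGR2HSV)
def comps(m,z,box,amin,lab):
    mm=np.zeros_like(m);x0,y0,x1,y1=box;mm[y0:y1,x0:x1]=m[y0:y1,x0:x1]
    n,l,st,c=cv2.connectedComponentsWithStats(mm)
    for i in range(1,n):
        if st[i,4]<amin: continue
        v,u=np.nonzero(l==i);p=np.array([atz(im,x,y,z,True)[:2] for x,y in zip(u,v)],np.float32)
        r=cv2.minAreaRect(p);m=p.mean(0);w=np.linalg.svd(p-m,full_matrices=False)[2][0]
        print(lab,st[i,4],np.round(c[i],1),'mean',np.round(m,1),'rect',np.round(r[0],1),np.round(r[1],1),round(r[2],1),'ax',round(float(np.degrees(np.arctan2(w[1],w[0]))),2))
red=cv2.inRange(hsv,(0,150,60),(5,255,255))|cv2.inRange(hsv,(172,150,60),(180,255,255))
comps(red,18,(240,150,400,265),300,'red')
org=cv2.inRange(hsv,(6,130,120),(20,255,255))
comps(org,12,(380,170,400,260),20,'orgB'); comps(org,6,(365,15,390,80),20,'orgF')
br=cv2.inRange(hsv,(12,80,60),(30,255,255))
comps(br,28,(255,205,385,240),5,'pin')
dark=cv2.inRange(hsv,(0,0,0),(180,255,60))
comps(dark,46,(295,15,335,65),30,'handle');
wh=cv2.inRange(hsv,(0,0,215),(180,40,255)); comps(wh,6,(240,0,390,90),800,'frame')
A=cv2.resize(a[0:90,240:400],None,fx=4.5,fy=3.6,interpolation=cv2.INTER_CUBIC);A=cv2.resize(a[2:85,240:400],(800,415),interpolation=cv2.INTER_CUBIC)
B=cv2.resize(a[200:236,240:400],(800,180),interpolation=cv2.INTER_CUBIC)
cv2.imwrite('pics/c1.png',np.vstack([A,B]))
```

```text
red 2558 [320.5 198.7] mean [549.8 171.1] rect [549.6 170.9] [164.   32.8] 5.2 ax -174.83
red 2128 [324.8 242.6] mean [556.1 102.9] rect [555.7 102.6] [164.3  32. ] 5.2 ax -174.79
orgB 197 [387.4 213.4] mean [647.2 146. ] rect [646.8 144.9] [ 5.9 77.3] 4.5 ax -85.09
orgF 89 [373.6  42.8] mean [620.7 385.1] rect [621.2 385.1] [56.3  2.8] 89.9 ax -90.24
pin 75 [365.3 219.1] mean [612.4 144.5] rect [611.9 144.4] [11.3 15.4] 3.2 ax -68.76
pin 75 [270.5 226.9] mean [479.6 132.7] rect [480.2 132.4] [15.9 11.4] 86.2 ax -110.9
handle 262 [314.2  38.2] mean [542.7 381.9] rect [542.5 382.2] [32.9 11.9] 89.9 ax -88.62
frame 5213 [311.4  43.1] mean [538.1 384.3] rect [541.5 385.6] [ 99.1 165.2] 89.7 ax 0.03
```

View pics/c1.png

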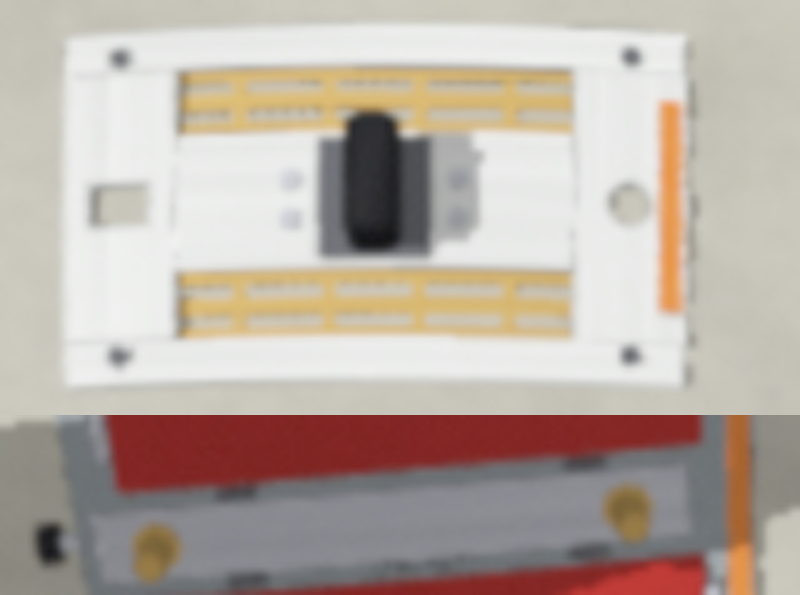

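Frame yaw is about 0°, board yaw about 5.2°, and d about −7 mm. To cancel camera bias, I'll hover the same way over the board and then over the frame.

```bash
python3 -m creep '[{"hand":1,"travel":[-0.1,2,3],"angular":[0,0,-1]},{"hand":1,"travel":[-0.2,5,6],"angular":[0,0,-3]},{"hand":1,"travel":[-0.4,8,10],"angular":[0,0,-5]},{"hand":1,"travel":[-0.45,9.1,11.9],"angular":[0,0,-5.4]},{"hand":1,"travel":[-0.45,9.1,11.9],"angular":[0,0,-5.4]},{"hand":1,"travel":[-0.45,9.1,11.9],"angular":[0,0,-5.4]},{"hand":1,"travel":[-0.45,9.1,11.9],"angular":[0,0,-5.4]},{"hand":1,"travel":[-0.45,9.1,11.9],"angular":[0,0,-5.4]}]'
cat > look.py <<'E'
from h import *
import sys
n=sys.argv[1]
s=ctrl.read_state();im=save('wrist',n+'.png');np.save(n+'.npy',{**{k:im[k] for k in im if k!='frame'},'s':s},allow_pickle=True)
print(s['eef_pos'],s['tool_rot'],s['force'],s['width'],im['origin'],im['orientation'])
E
python3 look.py w2; python3 -c "
from h import *
for t in ('pin_line_mid','clip_knob','spray_board','clip_pad'):
    print(t,[(np.round(d['at'],1).tolist(),round(d['confidence'],2)) for d in ctrl.spot_point('wrist',t)])"
```

```text
clock: 3.55
eef_pos: [546.6, 140.1, 163.8]
tool_rot: [-3.14, -0.003, 0.095]
force: [0.2, 0.8, 0.1]
width: 85.4
[546.60592041 140.10472864 163.82375854] [-3.14044302e+00 -3.06093266e-03  9.49816474e-02] [0.24697147 0.83676414 0.06006264] 85.36091214697053 [536.96564286 220.64468908 306.0656177 ] [ 2.81697735 -0.00320061  0.09649517]
pin_line_mid [([552.2, 138.7, 33.4], 0.91)]
clip_knob [([521.0, 206.9, 55.6], 0.92), ([726.7, 190.5, 0.3], 0.31)]
spray_board [([556.0, 139.5, 5.0], 0.61), ([524.6, 207.0, 21.0], 0.36)]
clip_pad [([524.6, 211.2, 20.3], 0.52), ([516.8, 206.3, 57.6], 0.45)]
```

View pics/w2.png

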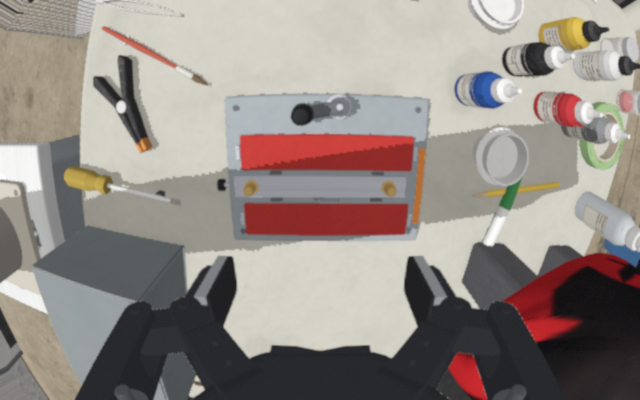

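The view shows pins at about (250,188) and (389,188), knob at (302,114), and board fully visible. Now the matching hover over the frame.

```bash
python3 -m creep '[{"hand":1,"travel":[0.2,-3,0],"angular":[0,0,1]},{"hand":1,"travel":[0.6,-8,0],"angular":[0,0,2]},{"hand":1,"travel":[1,-13,0.5],"angular":[0,0,3]},{"hand":1,"travel":[1.4,-18,1.5],"angular":[0,0,4]},{"hand":1,"travel":[1.9,-22,2.5],"angular":[0,0,5]},{"hand":1,"travel":[1.9,-24.4,2.7],"angular":[0,0,5.4]},{"hand":1,"travel":[1.9,-24.4,2.7],"angular":[0,0,5.4]},{"hand":1,"travel":[1.9,-24.4,2.7],"angular":[0,0,5.4]},{"hand":1,"travel":[1.9,-24.4,2.7],"angular":[0,0,5.4]},{"hand":1,"travel":[1.9,-24.4,2.7],"angular":[0,0,5.4]}]'
python3 look.py w3
cat > seg.py <<'E'
from h import *
def run(n,jobs):
    im=np.load(n+'.npy',allow_pickle=True).item(); a=cv2.imread('pics/%s.png'%n)
    hsv=cv2.cvtColor(a,cv2.COLOR_BGR2HSV)
    for lab,rng,z,box,amin in jobs:
        m=sum(cv2.inRange(hsv,lo,hi) for lo,hi in rng)
        mm=np.zeros_like(m);x0,y0,x1,y1=box;mm[y0:y1,x0:x1]=m[y0:y1,x0:x1]
        k,l,st,c=cv2.connectedComponentsWithStats(mm)
        for i in range(1,k):
            if st[i,4]<amin: continue
            v,u=np.nonzero(l==i);p=np.array([atz(im,x,y,z,True)[:2] for x,y in zip(u,v)],np.float32)
            r=cv2.minAreaRect(p);q=p.mean(0);w=np.linalg.svd(p-q,full_matrices=False)[2][0]
            print(lab,st[i,4],np.round(c[i],1),st[i,:4],'mean',np.round(q,1),'rect',np.round(r[0],1),np.round(r[1],1),round(r[2],1),'ax',round(float(np.degrees(np.arctan2(w[1],w[0]))),2))
RED=[((0,150,60),(5,255,255)),((172,150,60),(180,255,255))];ORG=[((6,130,120),(20,255,255))]
BR=[((12,80,60),(30,255,255))];DK=[((0,0,0),(180,255,60))];WH=[((0,0,215),(180,40,255))]
E
python3 - <<'E'
from seg import *
run('w2',[('red',RED,18,(225,120,420,240),500),('orgB',ORG,12,(405,130,430,240),30),('pin',BR,28,(232,170,410,205),8),('knob',DK,67,(285,95,330,135),20)])
E
```

```text
clock: 4.8
eef_pos: [542.8, 381.6, 136.3]
tool_rot: [3.141, -0.001, -0.003]
force: [-0.5, 0.5, -0.2]
width: 85.3
[542.78666398 381.56306173 136.28358389] [ 3.14102449e+00 -1.44723578e-03 -3.02940778e-03] [-0.47417809  0.48281304 -0.18396039] 85.34678872779702 [541.41210496 462.76908146 278.39511919] [ 2.81527905e+00 -1.71528311e-03 -1.50834240e-03]
red 5738 [326.  151.9] [241 135 172  35] mean [548.6 170.9] rect [549.2 170.8] [164.7  33. ] 5.3 ax 5.15
red 4745 [324.8 218.8] [245 204 162  31] mean [554.3 102.6] rect [555.5 102.4] [164.5  32.8] 5.4 ax 5.13
orgB 405 [418.6 184.8] [413 149  12  74] mean [646.8 145.8] rect [646.9 144.2] [ 6.1 78.5] 5.1 ax -84.8
pin 159 [250.4 187.6] [244 181  14  15] mean [479.9 131.8] rect [479.9 131.4] [12.8 14.3] 2.0 ax -124.42
pin 161 [388.7 188.1] [382 181  14  15] mean [611.1 143.9] rect [611.  143.9] [12.9 14.3] 9.0 ax -46.42
knob 325 [302.3 114. ] [292 105  21  19] mean [525.5 206.9] rect [525.2 206.9] [15.3 14. ] 4.9 ax 34.79
```

View pics/w3.png

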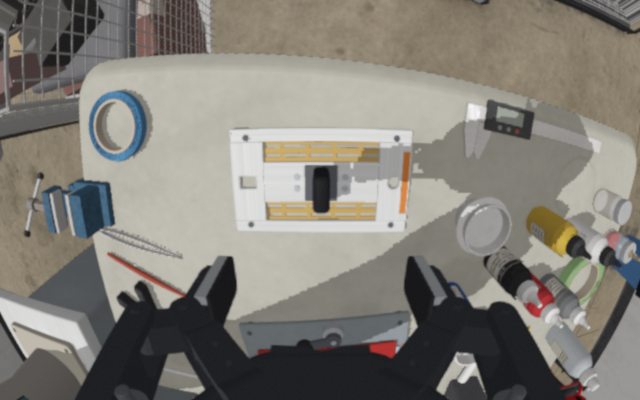

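The frame is in clear view: slot at (249,183), round hole at (393,183), handle top at (322,175).

Run:
```python
from seg import *
W2=[((0,0,150),(180,22,255))]
run('w3',[('frame',WH,6,(225,120,420,240),1500),('frame2',W2,6,(225,120,420,240),1500),('org',ORG,6,(395,145,415,220),30),('handle',DK,46,(308,160,336,216),100)])
im=np.load('w3.npy',allow_pickle=True).item();a=cv2.imread('pics/w3.png')
print(a[183,225:262].tolist()); print(a[183,380:408].tolist()); print(a[170:198,394].tolist())
print(a[120:140,300].tolist());print(a[222:238,300].tolist())
for u,v in((249,183),(393,183)):print(atz(im,u,v,6,True))
```

```text
frame 1848 [319.8 134.8] [230 129 181  13] mean [541.7 429.9] rect [542.1 429.8] [ 10.  162.9] 89.8 ax -0.21
frame 3224 [261.3 180.7] [231 143  73  77] mean [487.3 387.4] rect [493.3 386.3] [74.3 66.3] 89.7 ax -77.4
frame 1930 [348.9 218. ] [252 181 152  50] mean [569.3 350.3] rect [549.3 362.6] [ 49.9 148.2] 89.6 ax -170.35
frame2 16483 [317.2 179.7] [225 120 195 120] mean [539.2 387.3] rect [543.1 386.1] [117.7 195. ] 90.0 ax -0.12
org 287 [404.4 181.5] [400 153  10  60] mean [620.8 386.7] rect [620.9 385.2] [ 5.  57.8] 0.1 ax -90.21
handle 728 [321.2 188.7] [313 167  18  45] mean [542.7 391.9] rect [542.9 391.3] [36.2 13.4] 89.5 ax -90.83
[[177, 188, 191], [177, 188, 191], [177, 188, 191], [177, 188, 190], [177, 188, 190], [178, 188, 191], [181, 191, 193], [194, 200, 201], [212, 215, 214], [219, 221, 219], [222, 224, 223], [222, 224, 223], [219, 220, 219], [208, 210, 209], [186, 188, 187], [153, 155, 154], [125, 130, 130], [134, 143, 145], [164, 175, 177], [174, 185, 187], [175, 186, 189], [175, 186, 189], [175, 186, 188], [175, 186, 189], [175, 186, 188], [175, 185, 187], [175, 1
[... 1125 characters left out ...]
14]]
[[177, 187, 190], [177, 187, 190], [176, 187, 190], [176, 187, 189], [175, 187, 189], [175, 186, 189], [172, 182, 185], [171, 178, 179], [197, 200, 199], [213, 215, 214], [218, 220, 219], [219, 221, 219], [218, 220, 219], [217, 219, 217], [216, 217, 216], [218, 220, 219], [221, 222, 221], [221, 223, 222], [221, 223, 221], [221, 223, 222]]
[[214, 216, 214], [216, 218, 216], [215, 217, 215], [214, 215, 214], [213, 215, 214], [215, 217, 215], [217, 218, 217], [216, 218, 217], [214, 216, 215], [201, 205, 205], [185, 192, 194], [176, 186, 188], [174, 185, 187], [174, 185, 187], [174, 185, 187], [175, 185, 188]]
[475.75100683 385.60238339   6.        ]
[609.77310238 385.3501566    6.        ]
```

Consistent over all views: board centre ≈ (552.5, 136.7), yaw 5.2°, pin middle ≈ (545.6, 136.1). Frame middle ≈ (543, 385.5), yaw −0.2°. Now I descend and grasp.

```bash
python3 -m creep '[{"hand":1,"travel":[0.02,-0.2,3],"angular":[0,0,0]},{"hand":1,"travel":[0.02,-0.4,7],"angular":[0,0,0]},{"hand":1,"travel":[0.02,-0.4,10],"angular":[0,0,0]},{"hand":0.8,"travel":[0.02,-0.4,11.6],"angular":[0,0,0]},{"hand":0.5,"travel":[0.02,-0.4,12.1],"angular":[0,0,0]},{"hand":0.4,"travel":[0.02,-0.4,12.1],"angular":[0,0,0]},{"hand":0.3,"travel":[0.02,-0.4,12.1],"angular":[0,0,0]},{"hand":0,"travel":[0.02,-0.4,12.1],"angular":[0,0,0]},{"hand":0,"travel":[0.02,-0.4,12.1],"angular":[0,0,0]},{"hand":0,"travel":[0.02,-0.4,12.1],"angular":[0,0,0]},{"hand":0,"travel":[0.02,-0.4,12.1],"angular":[0,0,0]},{"hand":0,"travel":[0.02,-0.4,12.1],"angular":[0,0,0]},{"hand":0,"travel":[0.02,-0.4,12.1],"angular":[0,0,0]},{"hand":0,"travel":[0.02,-0.4,12.1],"angular":[0,0,0]}]'
python3 -c "
from h import *
for i in range(4):
    ctrl.get_image('wrist');s=ctrl.read_state();print(np.round(s['eef_pos'],2),np.round(s['tool_rot'],4),np.round(s['force'],1),round(s['width'],1))
save('wrist','w4.png')"
```

```text
clock: 6.25
eef_pos: [544.2, 386.7, 17.2]
tool_rot: [-3.14, -0.004, -0.003]
force: [0.2, -0.1, 6.9]
width: 13.2
[544.26 386.69  17.24] [-3.1399e+00 -4.0000e-03 -2.9000e-03] [-0.5 -0.5  6.6] 12.7
[544.25 386.67  17.23] [-3.1399e+00 -4.0000e-03 -2.9000e-03] [-0.3 -0.3  6.1] 13.3
[544.27 386.72  17.27] [-3.1398e+00 -4.0000e-03 -2.9000e-03] [-0.1 -0.   6.2] 13.0
[544.28 386.64  17.25] [-3.1399e+00 -4.0000e-03 -3.0000e-03] [-0.2 -0.7  6.9] 12.9
```

Grasped, opening about 13 mm. Now lift, carry over the board and stop above the pins.

```bash
python3 -m creep '[{"hand":0,"travel":[0,0,-1],"angular":[0,0,0]},{"hand":0,"travel":[0,0,-3],"angular":[0,0,0]},{"hand":0,"travel":[0,0,-6],"angular":[0,0,0]},{"hand":0,"travel":[0,0.5,-8.5],"angular":[0,0,0]},{"hand":0,"travel":[0,2.5,-9],"angular":[0,0,-0.5]},{"hand":0,"travel":[0.1,5.5,-9],"angular":[0,0,-1]},{"hand":0,"travel":[0.1,9,-9],"angular":[0,0,-2]},{"hand":0,"travel":[0.2,12.5,-9],"angular":[0,0,-3]},{"hand":0,"travel":[0.2,16,-9],"angular":[0,0,-4]},{"hand":0,"travel":[0.3,19,-9],"angular":[0,0,-5]},{"hand":0,"travel":[0.3,21.5,-9],"angular":[0,0,-5.35]},{"hand":0,"travel":[0.3,23.5,-9],"angular":[0,0,-5.35]},{"hand":0,"travel":[0.3,24.9,-9],"angular":[0,0,-5.35]},{"hand":0,"travel":[0.3,24.9,-9],"angular":[0,0,-5.35]},{"hand":0,"travel":[0.3,24.9,-8],"angular":[0,0,-5.35]},{"hand":0,"travel":[0.3,24.9,-7],"angular":[0,0,-5.35]},{"hand":0,"travel":[0.3,24.9,-6],"angular":[0,0,-5.35]},{"hand":0,"travel":[0.3,24.9,-5],"angular":[0,0,-5.35]},{"hand":0,"travel":[0.3,24.9,-5],"angular":[0,0,-5.35]},{"hand":0,"travel":[0.3,24.9,-5],"angular":[0,0,-5.35]}]'
python3 - <<'E'
from h import *
for i in range(2):
    im=ctrl.get_image('wrist');s=ctrl.read_state();print(np.round(s['eef_pos'],2),np.round(s['tool_rot'],4),np.round(s['force'],1),round(s['width'],1))
a=save('wrist','w5.png');b=save('side','s5.png');c=save('scene','sc5.png')
np.save('s5.npy',{'w':{k:a[k] for k in a if k!='frame'},'s':{k:b[k] for k in b if k!='frame'},'c':{k:c[k] for k in c if k!='frame'}},allow_pickle=True)
def crop(im,p,h,w,W,H):
    u,v=map(int,proj(im,p));q=im['frame'][v-h:v+h,u-w:u+w,::-1];print(u-w,v-h);return cv2.resize(q,(W,H),interpolation=cv2.INTER_CUBIC)
cv2.imwrite('pics/c5.png',np.vstack([crop(b,[550,140,50],40,80,600,300),crop(c,[550,140,50],40,80,600,300)]))
E
```

```text
clock: 8.5
eef_pos: [546.1, 137.8, 66.3]
tool_rot: [-3.14, -0.003, 0.091]
force: [-0.4, -0.9, -3.2]
width: 13.0
[546.46 137.77  66.73] [-3.1403 -0.0042  0.0907] [-0.1  0.2 -2.9] 13.2
[546.67 137.72  67.03] [-3.1402 -0.0047  0.0905] [-0.3 -0.2 -3.6] 13.1
183 145
254 203
```

View pics/c5.png

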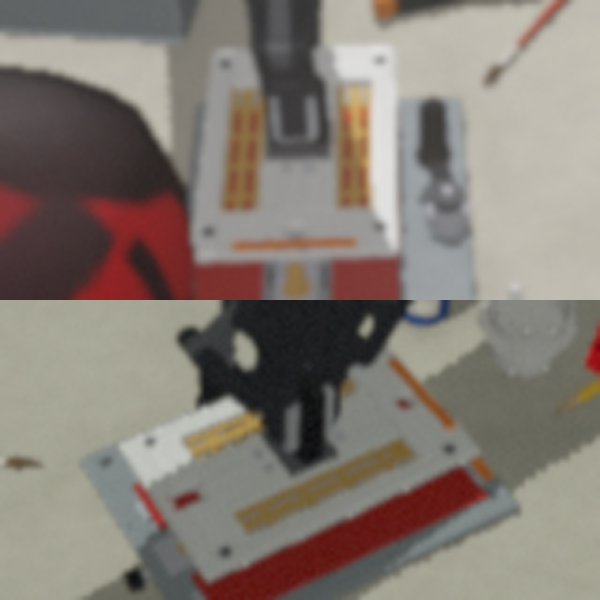

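Both cameras show the frame squarely over the board. The orange-end pin sits in line with the hole in the side view, crop (297,280) and (297,228). Now I lower with a light touch.

```bash
python3 -m creep '[{"hand":0,"travel":[0,0.03,0.6],"angular":[0,0,0]},{"hand":0,"travel":[0,0.03,1.2],"angular":[0,0,0]},{"hand":0,"travel":[0,0.03,1.5],"angular":[0,0,0]},{"hand":0,"travel":[0,0.03,1.7],"angular":[0,0,0]},{"hand":0,"travel":[0,0.03,1.8],"angular":[0,0,0]},{"hand":0,"travel":[0,0.03,1.9],"angular":[0,0,0]},{"hand":0,"travel":[0,0.03,2.0],"angular":[0,0,0]},{"hand":0,"travel":[0,0.03,2.0],"angular":[0,0,0]},{"hand":0,"travel":[0,0.03,2.0],"angular":[0,0,0]}]'
cat > st.py <<'E'
from h import *
for i in range(2):
    ctrl.get_image('wrist');s=ctrl.read_state();print(np.round(s['eef_pos'],2),np.round(s['tool_rot'],4),np.round(s['force'],1),np.round(s['torque'],2),round(s['width'],1))
E
python3 st.py
```

```text
clock: 9.65
eef_pos: [546.9, 137.3, 47.4]
tool_rot: [-3.14, -0.005, 0.09]
force: [0.6, 0.0, -2.6]
width: 13.3
[546.93 137.27  47.39] [-3.1402 -0.0052  0.0903] [ 0.7 -1.1 -3.1] [-0.11 -0.03  0.05] 12.8
[546.95 137.3   47.38] [-3.1402 -0.0053  0.0903] [ 0.6 -0.5 -3.5] [-0.1   0.02  0.04] 12.7
```

No contact force at 1.8 mm below tip height, so the pins seem to be entering. Continuing in small steps.

```bash
python3 -m creep '[{"hand":0,"travel":[0,0,0.1],"angular":[0,0,0]},{"hand":0,"travel":[0,0,0.2],"angular":[0,0,0]},{"hand":0,"travel":[0,0,0.3],"angular":[0,0,0]},{"hand":0,"travel":[0,0,0.4],"angular":[0,0,0]},{"hand":0,"travel":[0,0,0.4],"angular":[0,0,0]}]'; python3 st.py
```

```text
clock: 10.25
eef_pos: [547.0, 136.9, 43.2]
tool_rot: [-3.141, -0.005, 0.09]
force: [0.7, -3.4, -4.1]
width: 13.0
[546.95 136.93  43.21] [-3.1406 -0.005   0.09  ] [ 0.  -1.5 -4.2] [-0.43 -0.09 -0.  ] 13.1
[546.94 136.95  43.22] [-3.1406 -0.0051  0.0901] [ 0.9 -2.2 -3.6] [-0.47 -0.13  0.02] 13.1
```

Underside is about 6 mm below the tips with only a small side force. Continuing to the seat.

```bash
python3 -m creep '[{"hand":0,"travel":[0,0.03,0.1],"angular":[0,0,0]},{"hand":0,"travel":[0,0.03,0.2],"angular":[0,0,0]},{"hand":0,"travel":[0,0.03,0.35],"angular":[0,0,0]},{"hand":0,"travel":[0,0.03,0.5],"angular":[0,0,0]},{"hand":0,"travel":[0,0.03,0.6],"angular":[0,0,0]},{"hand":0,"travel":[0,0.03,0.7],"angular":[0,0,0]},{"hand":0,"travel":[0,0.03,0.75],"angular":[0,0,0]},{"hand":0,"travel":[0,0.03,0.75],"angular":[0,0,0]}]'; python3 st.py
```

```text
clock: 11.15
eef_pos: [546.9, 136.8, 35.6]
tool_rot: [-3.14, -0.005, 0.09]
force: [0.2, 0.1, -4.1]
width: 13.1
[546.9  136.83  35.64] [-3.1404 -0.0049  0.0902] [ 0.8 -0.7 -4.7] [-0.09 -0.02  0.01] 13.3
[546.94 136.78  35.67] [-3.1404 -0.005   0.0902] [ 0.3  1.  -3.3] [-0.08 -0.01 -0.06] 12.8
```

```bash
python3 -m creep '[{"hand":0,"travel":[0,0,0.03],"angular":[0,0,0]},{"hand":0,"travel":[0,0,0.06],"angular":[0,0,0]},{"hand":0,"travel":[0,0,0.1],"angular":[0,0,0]},{"hand":0,"travel":[0,0,0.12],"angular":[0,0,0]},{"hand":0,"travel":[0,0,0.12],"angular":[0,0,0]}]'; python3 st.py
```

```text
clock: 11.75
eef_pos: [547.1, 136.8, 35.0]
tool_rot: [-3.14, -0.005, 0.09]
force: [-1.5, -0.9, 5.7]
width: 12.9
[547.02 136.83  34.97] [-3.1404 -0.0052  0.0902] [-0.4 -1.9  5.4] [-0.2   0.55 -0.03] 13.1
[547.02 136.86  34.97] [-3.1403 -0.0053  0.0902] [-1.6 -0.8  5. ] [-0.19  0.51 -0.03] 13.1
```

Contact at the expected height, net about 8.5 N on the foam. Releasing gently and raising.

```bash
python3 -m creep '[{"hand":0,"travel":[0,0,-0.05],"angular":[0,0,0]},{"hand":0.2,"travel":[0,0,-0.05],"angular":[0,0,0]},{"hand":0.4,"travel":[0,0,-0.05],"angular":[0,0,0]},{"hand":0.6,"travel":[0,0,-0.05],"angular":[0,0,0]},{"hand":0.6,"travel":[0,0,-0.05],"angular":[0,0,0]},{"hand":0.6,"travel":[0,0,-1],"angular":[0,0,0]},{"hand":0.6,"travel":[0,0,-3],"angular":[0,0,0]},{"hand":0.6,"travel":[0,0,-6],"angular":[0,0,0]},{"hand":0.6,"travel":[0,0,-9],"angular":[0,0,0]},{"hand":0.6,"travel":[0,0,-12],"angular":[0,0,0]},{"hand":0.6,"travel":[0,0,-12.6],"angular":[0,0,0]},{"hand":0.6,"travel":[0,0,-12.6],"angular":[0,0,0]},{"hand":0.6,"travel":[0,0,-12.6],"angular":[0,0,0]}]'; python3 look.py w6
python3 - <<'E'
from seg import *
run('w6',[('knob',DK,67,(285,90,330,135),20),('org',ORG,24,(370,120,440,240),30)])
for n in('wrist','side'):
  for t in ('frame_grip','stencil_frame','clip_knob','frame_mark'):
    print(n,t,[(np.round(d['at'],1).tolist(),round(d['confidence'],2)) for d in ctrl.spot_point(n,t)])
E
```

```text
clock: 13.15
eef_pos: [545.7, 136.4, 160.3]
tool_rot: [-3.141, -0.004, 0.09]
force: [1.2, 0.3, 0.0]
width: 51.3
[545.67332574 136.39725915 160.3338687 ] [-3.1406666  -0.00387704  0.09015311] [1.18327472 0.34351938 0.00287807] 51.277927082705716 [536.32795642 217.01864427 302.55134448] [ 2.81674617 -0.0040674   0.09171133]
knob 345 [303.1 109.9] [293 100  21  20] mean [525.5 206.6] rect [525.4 206.9] [15.1 14.5] 4.6 ax 32.73
org 409 [421.  182.2] [415 146  13  74] mean [642.2 148.4] rect [642.3 147.3] [ 5.9 74.1] 5.0 ax -84.84
org 46 [372.5 154.7] [370 151   7   8] mean [590.3 170.1] rect [590.7 170.4] [5.6 6.6] 6.1 ax -74.94
org 278 [402.5 184.9] [398 156  10  59] mean [623.8 144. ] rect [623.9 143.3] [ 4.9 58.2] 5.2 ax -84.8
org 56 [392.1 186.4] [388 182   9  10] mean [613.6 141.8] rect [613.5 141.6] [6.5 9.2] 35.1 ax -58.01
org 32 [371.  213.6] [370 209   4  11] mean [597.1 112.4] rect [597.3 111.9] [ 3.  10.5] 4.9 ax -84.73
wrist frame_grip [([542.8, 136.6, 50.2], 0.94)]
wrist stencil_frame [([547.2, 139.8, 18.1], 0.84)]
wrist clip_knob [([524.2, 205.5, 57.2], 0.65)]
wrist frame_mark [([625.2, 140.3, 26.6], 0.64)]
side frame_grip [([545.3, 139.5, 86.0], 0.84)]
side stencil_frame [([548.5, 137.3, 48.4], 0.79)]
side clip_knob [([523.2, 206.3, 54.8], 0.68)]
side frame_mark [([626.2, 148.3, 54.8], 0.82)]
```

View pics/w6.png

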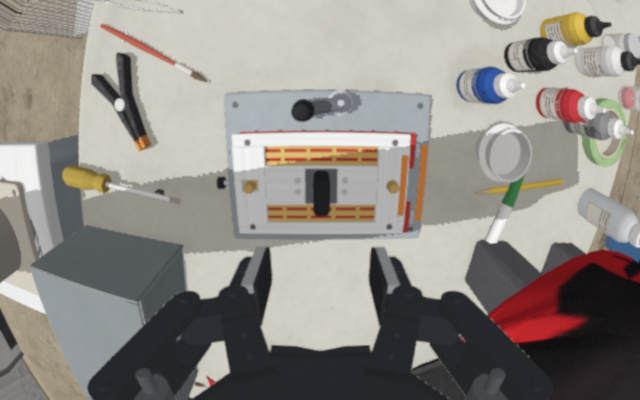

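The frame is seated flush: pins show through both holes at (249,187) and (392,187), and the orange ends match. Next I turn the jaws tangential to the clip and hover over the knob.

```bash
python3 -m creep '[{"hand":0.6,"travel":[-0.2,-1,0.5],"angular":[0,0,8]},{"hand":0.6,"travel":[-0.4,-2,1],"angular":[0,0,16]},{"hand":0.6,"travel":[-0.6,-3,2],"angular":[0,0,24]},{"hand":0.6,"travel":[-0.8,-4,3],"angular":[0,0,32]},{"hand":0.6,"travel":[-1,-5,4],"angular":[0,0,40]},{"hand":0.6,"travel":[-1.2,-6,5],"angular":[0,0,48]},{"hand":0.6,"travel":[-1.4,-7.2,5],"angular":[0,0,56]},{"hand":0.6,"travel":[-1.4,-7.2,5],"angular":[0,0,64]},{"hand":0.6,"travel":[-1.4,-7.2,5],"angular":[0,0,72]},{"hand":0.6,"travel":[-1.4,-7.2,5],"angular":[0,0,79.7]},{"hand":0.6,"travel":[-1.4,-7.2,5],"angular":[0,0,79.7]},{"hand":0.6,"travel":[-1.4,-7.2,5],"angular":[0,0,79.7]},{"hand":0.6,"travel":[-1.4,-7.2,5],"angular":[0,0,79.7]},{"hand":0.6,"travel":[-1.4,-7.2,5],"angular":[0,0,79.7]}]'; python3 st.py; python3 -c "
from h import *
print(ctrl.read_state()['qpos'],totool([525.3,207,41]-ctrl.read_state()['eef_pos']))"
```

```text
clock: 15.0
eef_pos: [526.1, 207.0, 110.6]
tool_rot: [-3.137, 0.0, -1.3]
force: [-0.7, 0.2, -0.3]
width: 51.2
[526.1  206.99 110.66] [-3.1368e+00  5.0000e-04 -1.3002e+00] [-0.4  0.5  0. ] [-0.   -0.04 -0.02] 51.3
[526.1  207.   110.66] [-3.1368e+00  5.0000e-04 -1.3003e+00] [0.5 1.2 0.2] [ 0.06  0.03 -0.  ] 51.2
[-0.65487371  0.69852195  0.36145188  1.87750003 -0.39560977  0.63111215
 -1.34931596] [-0.018256    0.11011598  6.96509575]
```

```bash
python3 -m creep '[{"hand":0.6,"travel":[0,0.1,2],"angular":[0,0,0]},{"hand":0.6,"travel":[0,0.1,4],"angular":[0,0,0]},{"hand":0.6,"travel":[0,0.1,6],"angular":[0,0,0]},{"hand":0.6,"travel":[0,0.1,6.9],"angular":[0,0,0]},{"hand":0.5,"travel":[0,0.1,6.9],"angular":[0,0,0]},{"hand":0.4,"travel":[0,0.1,6.9],"angular":[0,0,0]},{"hand":0.3,"travel":[0,0.1,6.9],"angular":[0,0,0]},{"hand":0.2,"travel":[0,0.1,6.9],"angular":[0,0,0]},{"hand":0,"travel":[0,0.1,6.9],"angular":[0,0,0]},{"hand":0,"travel":[0,0.1,6.9],"angular":[0,0,0]},{"hand":0,"travel":[0,0.1,6.9],"angular":[0,0,0]},{"hand":0,"travel":[0,0.1,6.9],"angular":[0,0,0]}]'; python3 st.py
python3 - <<'E'
from h import *
s=ctrl.read_state();p=s['eef_pos'];B=np.radians(5.17)
piv=np.array([556.4,215.6]);v=p[:2]-piv
th0=np.arctan2(v[1],v[0])-B-np.pi;th0=(th0+np.pi)%(2*np.pi)-np.pi
print('th0',th0,'r',np.hypot(*v))
Rt=rot(s['tool_rot'])
dirn=v/np.hypot(*v)
for a in np.radians(np.arange(5,91,5)):
    c=R.from_euler('z',a).as_matrix()[:2,:2]
    d=np.r_[c@v-v,0];t=Rt.T@d/10
    print(round(np.degrees(a)),round(th0+a,3),np.round(t,2))
E
```

```text
clock: 16.3
eef_pos: [526.0, 207.0, 42.7]
tool_rot: [-3.135, 0.001, -1.3]
force: [-1.3, -0.6, 6.4]
width: 13.8
[526.01 206.99  42.69] [-3.1353e+00  8.0000e-04 -1.3005e+00] [-0.5 -1.5  6.3] [-0.18  0.21 -0.06] 13.6
[526.   207.02  42.7 ] [-3.1353e+00  8.0000e-04 -1.3005e+00] [-0.8  0.3  5.8] [-0.08  0.18 -0.06] 14.0
th0 0.18469475119618295 r 31.588780041563762
5 0.272 [ 0.28 -0.01 -0.  ]
10 0.359 [ 0.55 -0.05 -0.  ]
15 0.446 [ 0.82 -0.11  0.  ]
20 0.534 [ 1.08 -0.2   0.  ]
25 0.621 [ 1.33 -0.3   0.  ]
30 0.708 [ 1.58 -0.43  0.  ]
35 0.796 [ 1.81 -0.58  0.  ]
40 0.883 [ 2.03 -0.75  0.  ]
45 0.97 [ 2.23 -0.94  0.  ]
50 1.057 [ 2.41 -1.14  0.01]
55 1.145 [ 2.58 -1.36  0.01]
60 1.232 [ 2.73 -1.59  0.01]
65 1.319 [ 2.85 -1.84  0.01]
70 1.406 [ 2.96 -2.09  0.01]
75 1.494 [ 3.04 -2.36  0.01]
80 1.581 [ 3.1  -2.62  0.01]
85 1.668 [ 3.13 -2.9   0.02]
90 1.755 [ 3.14 -3.17  0.02]
```

Knob gripped at θ≈0.18. Swinging it along the arc, first part.

```bash
python3 -m creep '[{"hand":0,"travel":[0.28,-0.01,0],"angular":[0,0,-5]},{"hand":0,"travel":[0.55,-0.05,0],"angular":[0,0,-10]},{"hand":0,"travel":[0.82,-0.11,0],"angular":[0,0,-15]},{"hand":0,"travel":[1.08,-0.2,0],"angular":[0,0,-20]},{"hand":0,"travel":[1.33,-0.3,0],"angular":[0,0,-25]},{"hand":0,"travel":[1.58,-0.43,0],"angular":[0,0,-30]},{"hand":0,"travel":[1.81,-0.58,0],"angular":[0,0,-35]},{"hand":0,"travel":[2.03,-0.75,0],"angular":[0,0,-40]},{"hand":0,"travel":[2.23,-0.94,0],"angular":[0,0,-45]},{"hand":0,"travel":[2.23,-0.94,0],"angular":[0,0,-45]}]'; python3 st.py
cat > arc.py <<'E'
from h import *
import sys
s=ctrl.read_state();p=s['eef_pos'];B=np.radians(5.17)
piv=np.array([556.4,215.6]);v=p[:2]-piv
th0=(np.arctan2(v[1],v[0])-B)%(2*np.pi)-np.pi
print('th0',th0,'r',np.hypot(*v),'yaw-based',s['tool_rot'][2]-B+np.pi/2)
Rt=rot(s['tool_rot'])
for a in np.radians(np.arange(5,60,5)):
    c=R.from_euler('z',a).as_matrix()[:2,:2]
    print(round(np.degrees(a)),round(th0+a,3),np.round(Rt.T@np.r_[c@v-v,0]/10,2))
E
python3 arc.py
```

```text
clock: 17.4
eef_pos: [541.6, 187.7, 42.8]
tool_rot: [-3.136, -0.004, -0.515]
force: [2.2, -0.8, -1.2]
width: 13.8
[541.43 187.76  42.84] [-3.1362 -0.0045 -0.517 ] [-0.3 -0.  -2.3] [-0.1  -0.19  0.06] 13.7
[541.37 187.77  42.82] [-3.1364 -0.0045 -0.5172] [ 1.4 -0.2 -1.5] [-0.12 -0.16  0.08] 13.8
th0 0.985376896456355 r 31.62700068699913 yaw-based 0.9633865592368211
5 1.073 [ 0.28 -0.02  0.  ]
10 1.16 [ 0.55 -0.06  0.  ]
15 1.247 [ 0.82 -0.13  0.  ]
20 1.334 [ 1.08 -0.21  0.01]
25 1.422 [ 1.33 -0.33  0.01]
30 1.509 [ 1.57 -0.46  0.01]
35 1.596 [ 1.8  -0.61  0.01]
40 1.684 [ 2.02 -0.78  0.01]
45 1.771 [ 2.22 -0.98  0.02]
50 1.858 [ 2.4  -1.18  0.02]
55 1.945 [ 2.56 -1.41  0.02]
```

```bash
python3 -m creep '[{"hand":0,"travel":[0.28,-0.02,0],"angular":[0,0,-5]},{"hand":0,"travel":[0.55,-0.06,0],"angular":[0,0,-10]},{"hand":0,"travel":[0.82,-0.13,0],"angular":[0,0,-15]},{"hand":0,"travel":[1.08,-0.21,0],"angular":[0,0,-20]},{"hand":0,"travel":[1.33,-0.33,0],"angular":[0,0,-25]},{"hand":0,"travel":[1.57,-0.46,0],"angular":[0,0,-30]},{"hand":0,"travel":[1.8,-0.61,0],"angular":[0,0,-35]},{"hand":0,"travel":[1.8,-0.61,0],"angular":[0,0,-35]},{"hand":0,"travel":[1.8,-0.61,0],"angular":[0,0,-35]}]'; python3 st.py;python3 arc.py | head -4
```

```text
clock: 18.4
eef_pos: [560.1, 184.0, 42.8]
tool_rot: [-3.14, -0.007, 0.091]
force: [1.6, -1.2, -2.3]
width: 14.0
[560.1  184.03  42.85] [-3.1402 -0.007   0.0914] [ 2.1 -0.6 -2.9] [-0.05 -0.23  0.04] 14.0
[560.16 184.01  42.89] [-3.1403 -0.0071  0.0918] [ 2.6 -1.3 -2.3] [-0.12 -0.21  0.05] 13.9
th0 1.598937909411716 r 31.807921624618118 yaw-based 1.5723551360430188
5 1.686 [ 0.28 -0.02  0.  ]
10 1.773 [ 0.55 -0.06  0.  ]
15 1.861 [ 0.82 -0.13  0.01]
```

Angle is about 1.57–1.60. I'll nudge a little further to feel the stop.

```bash
python3 -m creep '[{"hand":0,"travel":[0.1,0,0],"angular":[0,0,-1]},{"hand":0,"travel":[0.2,0,0],"angular":[0,0,-2]},{"hand":0,"travel":[0.25,0,0],"angular":[0,0,-2]},{"hand":0,"travel":[0.25,0,0],"angular":[0,0,-2]}]'; python3 st.py;python3 arc.py | head -1
```

```text
clock: 18.9
eef_pos: [560.6, 184.0, 42.8]
tool_rot: [-3.141, -0.003, 0.126]
force: [-5.1, -0.8, 3.5]
width: 13.6
[560.65 184.07  42.79] [-3.1408 -0.0034  0.1264] [-5.4 -0.9  3.4] [-0.17  1.24 -0.25] 13.4
[560.66 184.05  42.78] [-3.1409 -0.0034  0.1264] [-5.8 -0.7  2.9] [-0.2   1.18 -0.18] 13.9
th0 1.61467958242981 r 31.836746707446068 yaw-based 1.6069585237143966
```

That is the stop (−5.5 N after 0.5 mm). Releasing and backing off upward.

```bash
python3 -m creep '[{"hand":0,"travel":[0,0,0],"angular":[0,0,0]},{"hand":0.2,"travel":[0,0,0],"angular":[0,0,0]},{"hand":0.4,"travel":[0,0,0],"angular":[0,0,0]},{"hand":0.6,"travel":[0,0,0],"angular":[0,0,0]},{"hand":0.6,"travel":[0,0,0],"angular":[0,0,0]},{"hand":0.6,"travel":[0,0,-1],"angular":[0,0,0]},{"hand":0.6,"travel":[0,0,-3],"angular":[0,0,0]},{"hand":0.6,"travel":[0,0,-6],"angular":[0,0,0]},{"hand":0.6,"travel":[0,0,-9],"angular":[0,0,0]},{"hand":0.6,"travel":[0,2,-12],"angular":[0,0,0]},{"hand":0.6,"travel":[0,4,-12],"angular":[0,0,0]},{"hand":0.6,"travel":[0,4.8,-12],"angular":[0,0,0]},{"hand":0.6,"travel":[0,4.8,-12],"angular":[0,0,0]},{"hand":0.6,"travel":[0,4.8,-12],"angular":[0,0,0]},{"hand":0.6,"travel":[0,4.8,-12],"angular":[0,0,0]}]'; python3 look.py w7
python3 - <<'E'
from seg import *
run('w7',[('knob',DK,67,(300,120,370,170),20)])
for n in('wrist','side','scene'):
  ctrl.get_image(n)
  for t in ('clip_knob','frame_grip','mix_cup_a','paint_blue'):
    print(n,t,[(np.round(d['at'],1).tolist(),round(d['confidence'],2)) for d in ctrl.spot_point(n,t)])
im=save('side','s7.png');a=cv2.imread('pics/w7.png')
u,v=map(int,proj(im,[550,140,20]))
cv2.imwrite('pics/c7.png',np.hstack([cv2.resize(a[80:245,210:440],(440,316),interpolation=cv2.INTER_CUBIC),cv2.resize(im['frame'][v-55:v+55,u-60:u+65,::-1],(359,316),interpolation=cv2.INTER_CUBIC)]))
E
```

```text
clock: 20.5
eef_pos: [565.7, 137.7, 162.1]
tool_rot: [-3.14, -0.002, 0.128]
force: [-0.2, 0.6, 0.2]
width: 51.3
[565.67277907 137.7199393  162.13047163] [-3.14007865e+00 -2.15138807e-03  1.28148012e-01] [-0.15453631  0.55873556  0.21502032] 51.27809143181602 [553.49973107 217.90078766 304.3914787 ] [ 2.81730991e+00 -2.26383641e-03  1.29642930e-01]
knob 353 [320.8 140.5] [311 130  20  23] mean [558.9 185.3] rect [558.7 184.9] [14.6 17.2] 7.4 ax -82.86
wrist clip_knob [([557.6, 179.0, 55.8], 0.66)]
wrist frame_grip [([544.9, 134.8, 49.1], 0.64)]
wrist mix_cup_a [([727.9, 191.4, -0.5], 0.82)]
wrist paint_blue [([688.4, 252.1, 0.6], 0.98)]
side clip_knob [([688.5, 255.0, -0.6], 0.58), ([556.4, 184.5, 51.3], 0.5)]
side frame_grip [([546.6, 134.1, 51.0], 0.91)]
side mix_cup_a [([701.7, 351.5, 0.4], 0.9)]
side paint_blue [([691.3, 253.1, -1.3], 0.77)]
scene clip_knob [([561.5, 184.6, 57.9], 0.65)]
scene frame_grip [([545.2, 138.0, 51.0], 0.79)]
scene mix_cup_a [([727.8, 193.2, 3.5], 0.67), ([698.9, 354.1, -0.3], 0.46)]
scene paint_blue [([688.9, 252.8, 2.5], 0.77)]
```

View pics/c7.png

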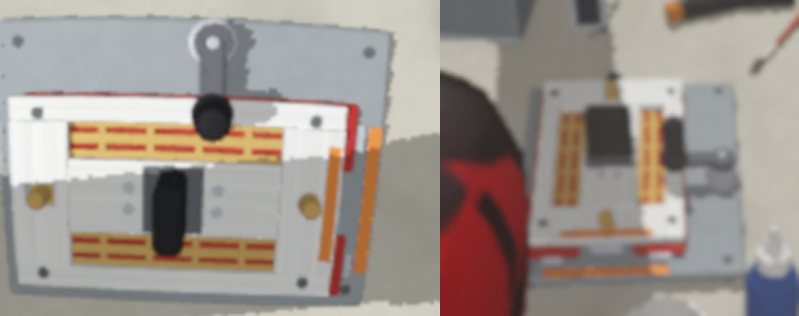

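The clip points across the long rail with its knob over it, at (212,117) in the crop. Both pins stand through the holes and the orange ends match. The networks put the bottle about 4 mm from before, so I check that by image difference in the fixed cameras.

Run:
```python
from h import *
im=ctrl.get_image('side');im2=save('scene','sc7.png')
for n,f0,f1,i in(('side','side0','s7',im),('scene','scene0','sc7',im2)):
    a=cv2.imread('pics/%s.png'%f0).astype(np.float32);b=cv2.imread('pics/%s.png'%f1).astype(np.float32)
    for lab,p,h in(('bottle',[690,255,45],30),('cupb',[727,191,20],26),('cupa',[700,353,20],26)):
        u,v=map(int,proj(i,p));A=a[v-h:v+h,u-h:u+h].mean(2);B=b[v-h:v+h,u-h:u+h].mean(2)
        print(n,lab,u,v,cv2.phaseCorrelate(A,B,cv2.createHanningWindow(A.shape[::-1],cv2.CV_32F)),np.abs(A-B).mean())
    hs=lambda x:cv2.inRange(cv2.cvtColor(x.astype(np.uint8),cv2.COLOR_BGR2HSV),(105,120,40),(125,255,255))
    u,v=map(int,proj(i,[690,255,45]))
    for x in(a,b):
        m=hs(x)[v-35:v+35,u-30:u+30];yy,xx=np.nonzero(m);print(len(xx),xx.mean()+u-30,yy.mean()+v-35)
```

```text
side bottle 320 242 ((-0.04933820987348625, -0.042636834146826175), 0.8262160326374902) 0.24789652
side cupb 282 267 ((-0.0492407232896781, 0.04137267496337671), 0.5179090292201939) 19.599728
side cupa 376 257 ((-0.08069606219275016, 0.029780586452147872), 0.8889120750139443) 2.41001
0 nan nan
4 313.25 239.75
scene bottle 367 191 ((0.2871522294318787, 0.18097810669282666), 0.5892018620173136) 10.3170595
scene cupb 394 212 ((-0.7440463781396964, -0.035719451188757745), 0.3507209543665087) 31.022684
scene cupa 351 174 ((1.986165060779868, -0.23808091183114044), 0.11499535661338942) 82.032425
116 368.0 192.74137931034483
96 369.1875 193.57291666666666<stdin>:11: RuntimeWarning: Mean of empty slice.
  ret = ret.dtype.type(ret / rcount)
```

The side camera shows no shift of the bottle or cups (under 0.1 px). The scene-camera differences come from the arm occluding them. Handing in.

```bash
python3 -c "
from cell import ctrl
print(ctrl.read_state()['clock'],ctrl.finish_job())"
```

```text
the job is handed in; nothing more can be done
21.45 None
```

The frame is hung on both pins and the clip is swung over its edge to the stop. I handed the job in at 21.45 s, with the gripper raised clear of everything.

- **Frame:** I lifted it by the handle and lowered it onto the pins, orange end to orange end. The highest force I read was about 8.5 N on the panels, at seating. Force was read only between moves, so brief peaks are not covered. The tool stopped at z 35.0 mm, against 35.2 mm expected for a seated frame, and the last pictures show both pins through their holes.
- **Clip:** I swung it by the knob until the stop pushed back with about 5.5 N, at roughly 1.60 rad. After release, the last picture shows the arm still across the long rail with the knob over it.
- **Cups and bottle:** The side camera shows them unmoved, within 0.1 px.

Two checks disagreed:
- **Bottle position:** The networks placed the blue bottle about 4 mm from where they first had it. That is within their stated error, and the side-camera comparison contradicts it.
- **Scene camera:** Its comparison did not agree for the bottle and cups. I put this down to the arm blocking or shading that view, and did not check it further.

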